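# Load the sample shuttle and push it home

### The arm

A 7-joint arm with a two-finger parallel gripper is mounted at the origin on the work surface; the furniture and walls round the work are solid. World frame = base frame: x ahead of the robot, y to its left, z up, the work surface at z = 0. Lengths are in mm, angles in rad, forces in N, time in s.
With the tool pointing down it reaches from about 400 to 850 mm from the base axis. Payload 10.4 kg.
Tool frame: the origin (TCP) lies on the centre line of the jaws, within the pads' length; the fingertips stand 11 mm ahead of it and the grasp point (between the pads) lies 8 mm behind it; z points along the fingers, x is the direction in which the jaws open and shut, and the axes are right-handed (so a half turn about z gives the same grasp; the last joint's range is limited). The gripper opens to 85 mm and grips with 20 to 120 N. Pads are 22 mm wide; open, the fingers measure 114 mm over their backs; the gripper's body (76 mm by 85 mm) begins 54 mm behind the grasp point. The pads swing forward as they close: fully open they stand 13 mm farther back than shut.
Start: joints at [1.232, 0.332, -0.065, 1.46, 0.022, 1.35, -0.088], TCP at [194.133, -594.11, 203.438] pointing down, gripper open.
Joint ranges: [-2.6, 2.6], [-0.5, 2.12], [-1.47, 1.34], [0.16, 2.42], [-1.27, 4.41], [0.06, 2.06], [-2.6, 2.6]. Speed limits (rad/s): [2.22, 2.22, 2.79, 2.79, 3.14, 3.14, 3.14].

### API

Orientations are given as a unit quaternion [x, y, z, w].
In Python, from workcell import bot gives the robot as it stands.
- The arm moves only by the tool step_arm, never from a script. Its argument "increments" is one flat list of numbers, 7 for each row, row after row: the shift along the tool's x, y, z in units of 30 mm (1.0 is 30 mm), then the turn, a rotation vector about the tool's x, y, z in units of 6 degrees (1.0 is 6 degrees), then the opening, from 0 (shut) to 1 (fully open). A call has 1 to 8 rows; each row is the pose to reach, as a shift and turn from the pose commanded when the call began, along the tool's axes at that moment; what a row does not reach only later rows make up. A row lasts 1/12 s, in which the tool goes at most 41.7 mm and 7.16 degrees, less where a joint would pass 70% of its speed; a pose out of reach is approached as far as the arm can. A call with a gripper value outside its range is refused whole. The fingers move at their own pace and stop on an object; "force" is the grip in N (left out, the last holds). Time passes only in rows, so rows that repeat a pose let the fingers close. It gives the time, the measured TCP pose, the force and the opening at its end, in the units of the state.
- bot.get_state(): the state, without advancing time (a new reading comes with each control period).
- bot.snapshot(name): name is "side" or "top" or "wrist"; returns a dict with "image" (480x640x3 uint8, red, green, blue), "range_z" (480x640 float32, mm along the optical axis (not along the pixel's ray), 0 where there is no reading), "vertical_fov" (degrees; the focal length in pixels is half the picture's height over the tangent of half this angle, whatever the lens; pixels are square), "cx", "cy" (the principal point, pixels), "R" (3x3) and "t" (3): a world point X has camera coordinates R X + t. Camera axes: x right, y down, z forward; pixel columns grow to the right and rows downward; lengths in mm; the calibration is good to about 2 mm. A picture is of the moment at which its call begins.
- bot.hand_in(): hands the job in, once; it reports no verdict.
Trained networks look in the newest picture that a camera, given by its name, has taken for a name from the list of things; names that differ only in an ending like _2 or _b are one class to them, and where a whole thing is asked for, a point or a joint stands for the part that bears it (a point fixed in the world has none). Each returns a list of dicts, best first, with "conf" (0 to 1); they miss things now and then, are a little off and sometimes report something else, mostly with a low value. They report only what shows in the picture. A call takes as long as a camera call. They do not tell look-alikes from the thing itself.
- bot.cut_out(camera, query): "mask" (480x640 bool, what is visible of it) and "bbox" ([left, top, right, bottom] in pixels, round what is visible of it).
- bot.place_of(camera, query): "xy" ([column, row] in pixels: a listed point, or the origin of a listed thing).
The state is a dict: "time_s": time; "joint_positions": joint angles; "dq": joint speeds; "joint_torque": joint torques, N m; "ee_pos": TCP position; "tool_rot": TCP orientation; "force": force on the tool from outside, world axes, zero at the start; "ft_torque": the same for the moment, N m; "width": finger opening in mm.
Only numpy, scipy, OpenCV 4.12 (cv2) and the standard library are available. Lean on these libraries where they do the work, as an engineer would, in place of code of your own. Each camera call takes 0.05 s, during which the arm holds its last target. There are 200 camera calls.

### The job

Put the black adapter ring in the nest on the shuttle carriage, then push the carriage into its grey housing. It sticks at first: push until it breaks free, then slide it in gently until it rests against the rubber end stop hidden inside, and leave it there without pressing hard on the stop (15 N at most) or disturbing the other things on the bench.

Things in the scene. Friction and masses are not known exactly. Their poses are not given: they have to be found in the camera images.
- adapter_ring: Black adapter ring, 43 mm in diameter, 14 mm high, with a wide round opening through its middle, lying flat and loose on the bench, 60 g. Grasp it across its outside. Origin: centre of its underside; z up. It goes into the carriage nest.
- lens_cap_b: Black lens cap lying near the ring: a closed disc without opening, 40 mm in diameter, 11 mm high, loose; bystander, stays where it is. Origin: centre of its underside.
- carriage (a joint): How far the carriage has been pushed along the rail's +x (m). Starts at 0 to 0.008. After some free play it sticks at a tight spot at about 0.012 to 0.025; breaking free takes a push of roughly 9 to 18 N. Past 0.035 it slides with about 2 N of friction (and 25 N per m/s of drag) and stays where it is left.
- carriage_nest (a point): Centre of the nest floor on the carriage's flat deck (36 mm above the bench), axes as the rail's. The nest is two curved steel curbs, 6 mm high, on the +x and -x side of this point, inner diameter 47 mm; towards +y and -y it is open about 30 mm wide for the fingers.
- carriage_push (a point): Middle of the rear face of the black upright push plate at the rear (-x) end of the carriage, 70 mm above the bench; axes as the rail's. The plate is 10 mm thick (along x), 44 mm wide, its top is 88 mm above the bench. Push on this face towards the rail's +x. The deck is 110 mm long and 66 mm wide, its rear end flush with this face.
- eyepiece_c: Black eyepiece, 51 mm in diameter, 62 mm high, standing loose beyond the rail; bystander. Origin: centre of its underside.
- objective_a: Small microscope objective, 25 mm in diameter, 42 mm high, standing loose; bystander. Origin: centre of its underside.
- eyepiece_a: Black eyepiece, 48 mm in diameter, 64 mm high, standing loose on the bench in front of the robot's right; bystander. Origin: centre of its underside.
- rail: A fixed straight rail on an aluminium base plate 300 x 84 mm, 10 mm thick. Origin on the bench plane on the rail's middle line, below the middle of the carriage when the carriage joint reads 0. Its x axis is the direction in which the carriage is pushed, z is up; the base plate runs from x = -75 to 225 mm, and the housing stands on its far end.
- rail_mouth (a point): Middle of the open mouth of the grey sheet-metal housing, 36 mm above the bench, axes as the rail's. The housing is a tunnel 83 mm wide and 70 mm high, from here 125 mm along +x to its closed end. Out of sight in it is a rubber end stop (roughly 3 N per mm), met by the carriage's front end at a joint value somewhere from 0.100 to 0.140. It must not be pressed with more than 15 N.
Things that resemble listed ones, but are neither listed nor needed, are in the scene too. What is shaped like the adapter_ring but turquoise is not meant.

How it is judged:
By the outcome, as a careful person would: the job done as asked, in the order asked, and still so for the second after the job is handed in, with the robot touching nothing.
It also fails if it takes over 53 s, if anything falls off the work surface, if the arm or the gripper's body presses on something with over 40 N, if the wrist force passes 120 N, or if a joint passes its speed limit or range.

## Working session

There is one attempt and no reset: what is moved stays moved. The work goes in short steps, Python scripts to look and compute and a tool call to move; the robot and the scene stay as the last step left them, time stands still between calls to the robot, and variables do not carry over. Pictures are saved under pics/ and viewed, about 8 in all and at most 12, crops included, and the job is handed in when it is done.

Besides the shell and the picture viewer there is one more tool, called after ">>>" as name(argument=value, ...), one argument or row to a line, values as JSON. step_arm: Moves the arm, as the interface text tells. Its arguments: {"type":"object","properties":{"increments":{"type":"array"},"force":{"type":"number"}},"required":["increments"]}

```bash
mkdir -p pics; cat > h.py <<'E'
import numpy as np, cv2
from workcell import bot
from scipy.spatial.transform import Rotation as Rn
def f(s): return 240/np.tan(np.radians(s["vertical_fov"])/2)
def ray(s,uv,z):  # intersect pixel ray with plane world z
    d=s["R"].T@np.array([(uv[0]-s["cx"])/f(s),(uv[1]-s["cy"])/f(s),1.]); o=-s["R"].T@s["t"]
    return o+d*(z-o[2])/d[2]
def pts(s):
    v,u=np.mgrid[:480,:640]; Z=s["range_z"]
    P=np.stack([(u-s["cx"])/f(s)*Z,(v-s["cy"])/f(s)*Z,Z],-1)
    return (P-s["t"])@s["R"]
def proj(s,X):
    c=s["R"]@np.array(X)+s["t"]; return c[:2]/c[2]*f(s)+[s["cx"],s["cy"]]
def save(n,im): cv2.imwrite(f"pics/{n}.png",cv2.cvtColor(im,cv2.COLOR_RGB2BGR))
E
python3 - <<'E'
from h import *
np.set_printoptions(precision=1,suppress=True)
print(bot.get_state())
for c in ["top","side"]:
    s=bot.snapshot(c); save(c+"1",s["image"]); print(c,-s["R"].T@s["t"])
    for q in ["adapter_ring","lens_cap_b","carriage_nest","carriage_push","rail","rail_mouth","eyepiece_c","objective_a"]:
        for p in bot.place_of(c,q)[:4]:
            z={"carriage_nest":36,"carriage_push":70,"rail_mouth":36}.get(q,0)
            print(q,round(p["conf"],2),np.array(p["xy"]),ray(s,p["xy"],z))
E
```

```text
{'time_s': 0.0, 'joint_positions': array([ 1.2,  0.3, -0.1,  1.5,  0. ,  1.3, -0.1]), 'dq': array([-0., -0., -0.,  0., -0., -0.,  0.]), 'joint_torque': array([  0. , -62.5,   0. , -39.2,   0. ,   0. ,   0. ]), 'ee_pos': array([ 193.9, -593.7,  202.6]), 'tool_rot': array([ 0.8, -0.6, -0. , -0. ]), 'force': array([-0.3, -1. , -0.2]), 'ft_torque': array([-0., -0., -0.]), 'width': 85.34014769776262}
top [ 317.8  113.9 1102.3]
adapter_ring 0.58 [241.8 307.9] [249.3 311.2   0. ]
adapter_ring 0.52 [332.3 160.2] [595.2  97.3   0. ]
lens_cap_b 0.66 [277.6 227.3] [436.1 228.    0. ]
lens_cap_b 0.53 [289.9 163.9] [587.7 198.4   0. ]
carriage_nest 0.58 [278.  227.8] [431.1 223.3  36. ]
carriage_push 0.93 [247.8 213.9] [459.2 286.7  70. ]
carriage_push 0.57 [293.9 164.9] [568.2 184.1  70. ]
rail 0.93 [274.1 226.7] [437.6 236.2   0. ]
rail_mouth 0.82 [311.4 237.9] [407.2 147.5  36. ]
eyepiece_c 0.72 [424.2 248.5] [ 382.6 -113.8    0. ]
eyepiece_c 0.61 [229.1 167.1] [582.  343.8   0. ]
objective_a 0.4 [258.2 260.5] [358.6 273.5   0. ]
side [681.3 781.6 821.6]
adapter_ring 0.73 [222.3 269.1] [593.9  89.6   0. ]
lens_cap_b 0.83 [248.1 303.5] [569.9 189.4   0. ]
carriage_nest 0.77 [318.3 283.9] [438.7 219.3  36. ]
carriage_push 0.6 [321.9 305.9] [461.4 290.6  70. ]
rail 0.67 [370.6 307.7] [356.3 281.8   0. ]
rail 0.6 [319.5 303.1] [442.7 237.2   0. ]
rail_mouth 0.59 [370.4 305.8] [369.1 299.8  36. ]
eyepiece_c 0.94 [265.9 378.1] [586.5 349.5   0. ]
eyepiece_c 0.89 [292. 182.] [ 372.4 -110.    -0. ]
objective_a 0.65 [369.6 307.5] [357.9 280.7   0. ]
```

View pics/top1.png

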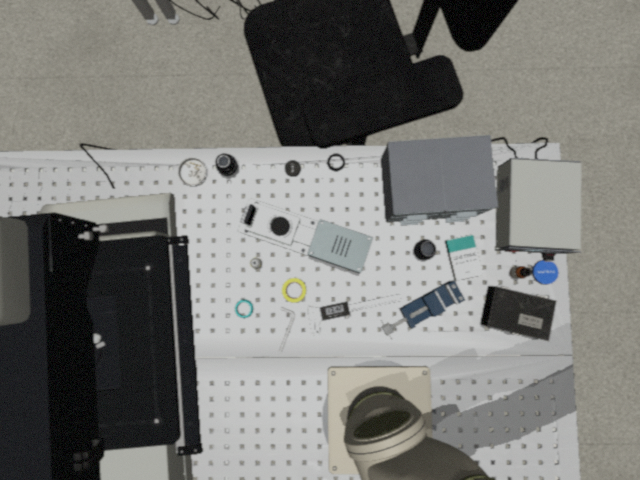

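View pics/side1.png

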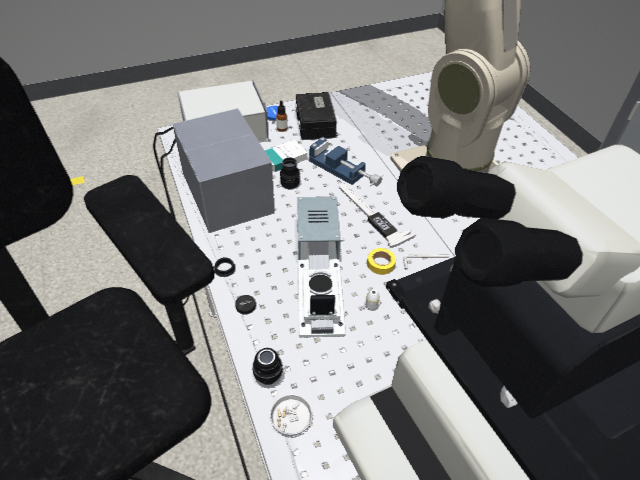

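```bash
python3 - <<'E'
from h import *
np.set_printoptions(precision=3,suppress=True)
s=bot.snapshot("top"); t=bot.snapshot("side")
a=cv2.resize(s["image"][145:285,230:390],(640,560),interpolation=cv2.INTER_CUBIC)
b=cv2.resize(t["image"][180:350,195:355],(527,560),interpolation=cv2.INTER_CUBIC)
im=np.zeros((560,1167,3),np.uint8); im[:,:640]=a; im[:,640:]=b
save("crop1",cv2.resize(im,(800,384)))
for n,c in(("top",s),("side",t)):
    P=pts(c)
    for q in ["adapter_ring","lens_cap_b"]:
        for m in bot.cut_out(n,q)[:4]:
            k=m["mask"]&(c["range_z"]>0); p=P[k]
            print(n,q,round(m["conf"],2),m["bbox"],k.sum(),(p.min(0)+p.max(0))/2,np.ptp(p,axis=0),np.median(p,0))
    # housing top z~70
    H=P[...,2]; w=(abs(P[...,0]-400)<110)&(abs(P[...,1]-180)<150)&(c["range_z"]>0)
    for lo,hi in((66,80),(84,92),(33,39)):
        k=w&(H>lo)&(H<hi); p=P[k]
        if k.sum()>10: 
            r=cv2.minAreaRect(p[:,:2].astype(np.float32)); print(n,lo,hi,k.sum(),r,np.median(p[:,2]))
print(Rn.from_quat(bot.get_state()["tool_rot"]).as_matrix(), bot.get_state()["joint_positions"])
E
```

```text
top lens_cap_b 0.64 [283.0, 156.9, 303.6, 179.9] 211 [575.848 192.917   7.811] [38.58  37.801 15.13 ] [574.938 192.877  10.406]
top lens_cap_b 0.16 [250.2, 255.0, 261.0, 269.5] 119 [353.676 280.194  21.209] [26.287 29.964 49.236] [352.816 274.954  34.239]
top 66 80 2028 ((411.80804443359375, 153.91294860839844), (269.6709289550781, 83.14337921142578), 70.329833984375) 69.96530756931028
top 84 92 88 ((458.1930847167969, 284.57794189453125), (10.3803071975708, 43.32197570800781), 71.71036529541016) 87.57473722565085
top 33 39 1067 ((411.77288818359375, 177.55264282226562), (243.23751831054688, 146.1219482421875), 87.65230560302734) 35.997605153013204
side adapter_ring 0.6 [213.8, 257.9, 235.4, 274.1] 251 [590.386  92.49   17.257] [44.659 46.837 41.988] [589.336  96.498   8.052]
side lens_cap_b 0.65 [235.1, 294.7, 253.7, 318.0] 335 [575.922 189.273   4.887] [38.532 48.144 17.837] [576.929 195.86    9.393]
side 66 80 1846 ((412.4066162109375, 158.283935546875), (279.88824462890625, 82.36941528320312), 70.04841613769531) 69.37782041851949
side 84 92 120 ((458.08941650390625, 284.8575439453125), (11.312772750854492, 43.09249496459961), 73.34445190429688) 86.64308531020791
side 33 39 1066 ((400.49652099609375, 224.74118041992188), (161.794677734375, 141.15597534179688), 73.62844848632812) 35.616428151443685
[[ 0.311 -0.951  0.   ]
 [-0.951 -0.311 -0.   ]
 [ 0.     0.    -1.   ]] [ 1.232  0.332 -0.065  1.46   0.022  1.35  -0.089]
```

View pics/crop1.png

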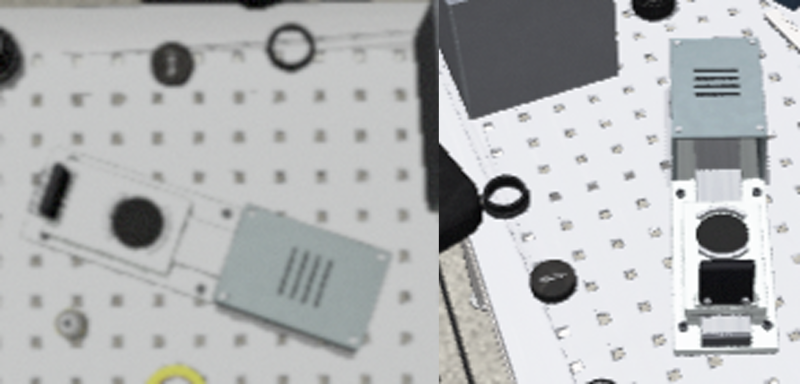

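```bash
python3 - <<'E'
from h import *
np.set_printoptions(linewidth=250,precision=1,suppress=True)
s=bot.snapshot("top"); t=bot.snapshot("side")
for n,c in (("top",s),("side",t)):
    P=pts(c)[c["range_z"]>0]; G=np.zeros((19,24),int)
    i=((P[:,0]+0)//50).astype(int); j=((P[:,1]+750)//50).astype(int)
    k=(i>=0)&(i<19)&(j>=0)&(j<24)
    np.maximum.at(G,(i[k],j[k]),P[k,2].astype(int)); print(n,"y",np.arange(-750,450,50)); 
    for r in range(19): print(r*50,' '.join('%4d'%x for x in G[r]))
# ring / nest in top by dark pixels
P=pts(s); g=s["image"].sum(2)
k=(g<200)&(abs(P[...,0]-592)<35)&(abs(P[...,1]-94)<35); print("ring top",(P[k].min(0)+P[k].max(0))/2,np.ptp(P[k],axis=0),k.sum())
k=(g<150)&(np.hypot(P[...,0]-436,P[...,1]-221)<35); print("nest",np.median(P[k],0),(P[k].min(0)+P[k].max(0))/2,np.ptp(P[k],axis=0),k.sum())
E
```

```text
top y [-750 -700 -650 -600 -550 -500 -450 -400 -350 -300 -250 -200 -150 -100  -50    0   50  100  150  200  250  300  350  400]
0    0    0    0    0    0    0    6    6    6    6    6    6  431  177  442  415  323   16    5    3    6  217  233  234
50    0    0    0    0    0    0    6    5    6    6    4    4  456  470  452  333  324   17    5    5    4    4  234  235
100    0    0    0    0    0    0    5    5    5    5    5    5   15   16   16   16   17   15    4    6    5    4  233  234
150    0    0    0    0    0    0    5   58   57   56    7    5    4    8   43    4    6   11    8    9    4    5  233  235
200    0    0    0    0    0    0    5   59   60   57   57   15   51   42   44   11   18   18   13   11   16   15  232  235
250    0    0    0    0    0    0    5   57   57   59   55   52   52   50   13   13   17   16   22   23   14   17  219  235
300    0    0    0    0    0    0   16   42   87    6   25   50   18    6    5   74   74   61   22   21   43    4  219  236
350    0    0    0    0    0    0   98   98   98   98   26   27   66   67    6   75   75   76   72   37   4
[... 3278 characters left out ...]
  0    0    0    0    0   63   64   64   64   64   64   65   63    0    0    0    0    0
750    0    0    0    0    0    0    0    0    0    0    0   62   64   64   63   64   63    0    0    0    0    0    0    0
800    0    0    0    0    0    0    0    0    0    0   86   62   64   61    0    0    0    0    0    0    0    0    0    0
850    0    0    0    0    0    0    0    0    0  330  321    0    0    0    0    0    0    0    0    0    0    0    0    0
900    0    0    0    0    0    0    0    0    0    0  279   89    0    0    0    0    0    0    0    0    0    0    0    0
ring top [598.7  99.3  31.7] [56.6 57.4 66.1] 191
nest [435.3 219.   36.2] [435.4 218.8  36.3] [36.7 36.9  9.2] 211
```

```bash
python3 - <<'E'
from h import *
np.set_printoptions(linewidth=250,precision=1,suppress=True)
for n in ("top","side"):
    c=bot.snapshot(n);P=pts(c);g=c["image"].sum(2);ok=c["range_z"]>0
    k=ok&(P[...,2]>8)&(P[...,2]<20)&(g<220)&(np.hypot(P[...,0]-592,P[...,1]-94)<32)
    p=P[k]; print(n,"ring",k.sum(),cv2.minEnclosingCircle(p[:,:2].astype(np.float32)),np.median(p,0))
    for y in range(20,180,20):
        q=P[ok&(P[...,2]>25)&(P[...,2]<120)&(abs(P[...,1]-y)<10)&(P[...,0]>560)]
        print(y,len(q),q[np.argsort(q[:,0])[:3]].ravel())
E
```

```text
top ring 43 ((588.7633666992188, 90.28783416748047), 18.492921829223633) [591.1  93.3  12.3]
20 498 [640.6  29.   41.4 641.   29.5  47.9 641.3  25.4  54.3]
40 501 [634.5  47.8  47.1 634.7  49.6  38.6 634.9  44.9  37.7]
60 494 [628.1  68.4  45.8 629.   68.   34.9 629.2  65.9  42. ]
80 493 [621.5  88.9  37.3 622.2  89.   43.2 622.5  89.3  58.2]
100 505 [615.8 109.8  50.3 616.1 109.7  40.9 616.5 105.2  55.7]
120 493 [613.2 116.7  43.1 614.  123.6  40.8 614.  118.8  56.9]
140 417 [616.6 132.7  40.3 616.7 130.3  48.  617.2 130.5  38. ]
160 178 [643.5 151.   38.3 644.8 150.3  56.6 645.  150.6  48.5]
side ring 110 ((589.0896606445312, 90.19173431396484), 19.589794158935547) [589.9  91.7  11.6]
20 494 [641.4  21.3  56.  642.2  27.2  59.3 642.7  19.   57.1]
40 533 [634.5  44.1  55.9 635.8  41.4  56.5 636.5  46.9  59.5]
60 533 [627.8  66.9  56.3 628.9  62.8  55.5 629.8  69.8  60.2]
80 559 [622.5  86.9  57.8 623.7  84.4  58.5 624.6  89.9  61.9]
100 562 [615.9 106.8  56.2 617.1 104.1  56.6 618.  109.4  59.8]
120 590 [612.8 116.9  39.4 614.1 125.8  47.1 614.2 123.5  56.4]
140 665 [616.1 130.9  41.8 616.5 131.6  54.8 616.7 133.4  42. ]
160 579 [644.7 150.1  35.2 644.8 150.   47.3 646.  150.7  39.7]
```

>>> step_arm(
  increments=[-0.9,-1,0,0,0,0,1,-1.8,-2,0,0,0,0,1,-2.7,-3,0,0,0,0,1,-3.6,-4,0,0,0,0,1,-4.5,-5,0,0,0,0,1,-5.4,-6,0,0,0,0,1,-6.3,-7,0,0,0,0,1,-7.2,-8,0,0,0,0,1],
)

```text
time_s: 2.07
ee_pos: [355.8, -312.5, 203.7]
tool_rot: [0.809, -0.587, 0.0, 0.0]
force: [1.8, 0.3, -0.0]
width: 85.6
```

>>> step_arm(
  increments=[-0.9,-1,0,0,0,0,1,-1.8,-2,0,0,0,0,1,-2.7,-3,0,0,0,0,1,-3.6,-4,0,0,0,0,1,-4.5,-5,0,0,0,0,1,-5.4,-6,0,0,0,0,1,-6.3,-7,0,0,0,0,1,-7.2,-8,0,0,0,0,1],
)

```text
time_s: 2.73
ee_pos: [516.9, -32.6, 203.8]
tool_rot: [0.809, -0.587, 0.001, -0.0]
force: [0.8, -0.4, 1.5]
width: 85.6
```

>>> step_arm(
  increments=[-0.9,-1,0,0,0,0,1,-1.8,-2,0.4,0,0,0,1,-2.7,-3,1.0,0,0,0,1,-3.17,-3.6,1.8,0,0,0,0.8,-3.17,-3.6,2.6,0,0,0,0.8,-3.17,-3.6,2.7,0,0,0,0.8],
)

```text
time_s: 3.23
ee_pos: [587.2, 90.9, 117.9]
tool_rot: [0.81, -0.586, -0.003, 0.002]
force: [-0.8, -1.2, -0.4]
width: 68.5
```

```bash
python3 - <<'E'
from h import *
np.set_printoptions(precision=1,suppress=True)
st=bot.get_state(); s=bot.snapshot("wrist"); save("w1",s["image"]); print(st["ee_pos"],st["width"],st["joint_positions"])
P=pts(s)
for q in ["adapter_ring","lens_cap_b"]:
    for p in bot.place_of("wrist",q): print(q,p["conf"],p["xy"],ray(s,p["xy"],0))
    for m in bot.cut_out("wrist",q):
        k=m["mask"]&(s["range_z"]>0)&(P[...,2]>9)&(P[...,2]<20)
        if k.sum()>9: print(q,m["conf"],m["bbox"],cv2.minEnclosingCircle(P[k][:,:2].astype(np.float32)),np.median(P[k],0),k.sum())
E
```

```text
[587.2  90.9 117.9] 68.46482555769327 [ 0.3  0.4 -0.7  1.6  0.3  1.2 -1.7]
adapter_ring 0.56 [322.2, 212.9] [591.6  89.3   0. ]
adapter_ring 0.55 [14.1, 457.2] [247.9 305.5   0. ]
adapter_ring 0.91 [1.8, 444.0, 23.6, 471.6] ((265.94873046875, 304.9281311035156), 7.6441121101379395) [266.  304.5  12.4] 100
adapter_ring 0.9 [291.2, 191.4, 351.5, 244.5] ((589.5263671875, 88.23550415039062), 19.12381362915039) [589.   88.3  14. ] 761
lens_cap_b 0.83 [191.5, 191.2] [576.2 190.9   0. ]
lens_cap_b 0.57 [162.0, 164.3, 215.3, 220.8] ((575.8141479492188, 190.73214721679688), 19.543357849121094) [576.7 190.5  11.1] 2029
```

View pics/w1.png

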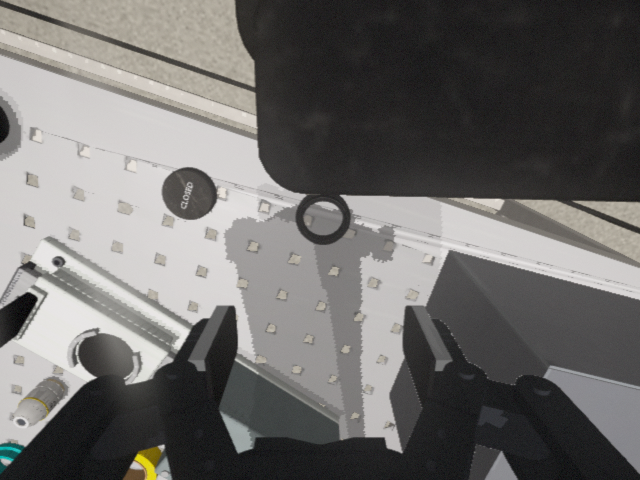

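```bash
python3 - <<'E'
from h import *
np.set_printoptions(precision=1,suppress=True)
s=bot.snapshot("wrist"); print(-s["R"].T@s["t"],s["R"][2],bot.get_state()["ee_pos"])
t=bot.snapshot("side"); save("s2",t["image"][120:360,120:440])
E
```

```text
[670.3 113.8 295.9] [-0.3 -0.1 -0.9] [590.3  88.6 124.4]
```

View pics/s2.png

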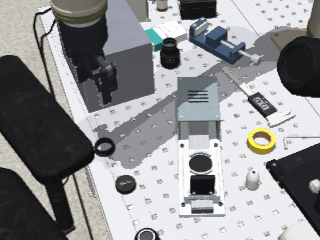

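>>> step_arm(
  increments=[0.03,0,0.8,0,0,0,0.8,0.03,0,1.6,0,0,0,0.8,0.03,0,2.2,0,0,0,0.8,0.03,0,2.7,0,0,0,0.8,0.03,0,3.1,0,0,0,0.8,0.03,0,3.4,0,0,0,0.8,0.03,0,3.6,0,0,0,0.8,0.03,0,3.68,0,0,0,0.8],
)

```text
time_s: 4.25
ee_pos: [589.7, 88.5, 11.7]
tool_rot: [0.809, -0.587, 0.0, 0.0]
force: [-0.3, -0.1, -0.3]
width: 68.3
```

>>> step_arm(
  increments=[0,0,0,0,0,0,0.6,0,0,0,0,0,0,0.3,0,0,0,0,0,0,0.3,0,0,0,0,0,0,0.3,0,0,0,0,0,0,0.3,0,0,0,0,0,0,0.3],
  force=35,
)

```text
time_s: 4.75
ee_pos: [589.8, 88.7, 12.3]
tool_rot: [0.809, -0.587, 0.0, -0.0]
force: [1.2, -0.4, -0.6]
width: 25.5
```

```bash
python3 - <<'E'
from h import *
np.set_printoptions(precision=1,suppress=True)
s=bot.snapshot("wrist"); save("w2",s["image"]); print(bot.get_state()["ee_pos"],bot.get_state()["width"])
P=pts(s)
for p in bot.place_of("wrist","adapter_ring"): print(p["conf"],p["xy"],ray(s,p["xy"],0))
E
```

```text
[589.8  88.7  12.2] 25.391417677761492
```

View pics/w2.png

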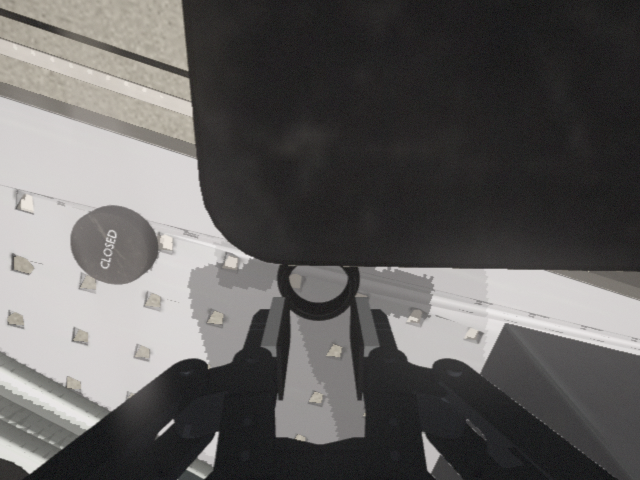

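```bash
python3 - <<'E'
from h import *
np.set_printoptions(precision=1,suppress=True)
s=bot.snapshot("wrist");P=pts(s);print(f(s),proj(s,[589.7,88.6,14]),proj(s,[589.7,88.6,0]))
for r in (275,290,305,320,345,370):
    print(r,[(c,P[r,c].round(0).tolist()) for c in (270,280,284,290,318,352,357,362,370,378)])
m=bot.cut_out("wrist","adapter_ring"); 
for q in m:
    k=q["mask"]&(P[...,2]>5)&(P[...,2]<20); print(q["conf"],q["bbox"],cv2.minEnclosingCircle(P[k][:,:2].astype(np.float32)),np.median(P[k],0))
E
```

```text
378.910354773299 [317.6 286. ] [317.7 274.2]
275 [(270, [670.0, 114.0, 183.0]), (280, [586.0, 108.0, 7.0]), (284, [590.0, 106.0, 14.0]), (290, [584.0, 102.0, -2.0]), (318, [590.0, 89.0, 1.0]), (352, [601.0, 74.0, 14.0]), (357, [598.0, 70.0, 5.0]), (362, [597.0, 66.0, 1.0]), (370, [599.0, 63.0, 2.0]), (378, [600.0, 58.0, 1.0])]
290 [(270, [573.0, 110.0, -0.0]), (280, [581.0, 106.0, 13.0]), (284, [582.0, 104.0, 14.0]), (290, [579.0, 100.0, 6.0]), (318, [581.0, 86.0, 0.0]), (352, [593.0, 72.0, 14.0]), (357, [590.0, 67.0, 5.0]), (362, [589.0, 63.0, 1.0]), (370, [590.0, 59.0, 2.0]), (378, [592.0, 55.0, 2.0])]
305 [(270, [564.0, 108.0, -0.0]), (280, [595.0, 106.0, 51.0]), (284, [596.0, 104.0, 52.0]), (290, [576.0, 99.0, 15.0]), (318, [575.0, 84.0, 5.0]), (352, [603.0, 78.0, 50.0]), (357, [605.0, 77.0, 52.0]), (362, [605.0, 75.0, 51.0]), (370, [582.0, 56.0, 1.0]), (378, [583.0, 52.0, 2.0])]
320 [(270, [594.0, 108.0, 63.0]), (280, [596.0, 105.0, 64.0]), (284, [596.0, 103.0, 63.0]), (290, [559.0, 95.0, 0.0]), (318, [572.0, 82.0, 14.0]), (352, [598.0, 77.0, 53.0]), (357, [604.0, 78.0, 63.0]), (362, [605.0, 76.0, 63.0]), (370, [605.0, 73.0, 62.0]), (378, [603.0, 68.0, 56.0])]
345 [(270, [595.0, 106.0, 78.0]), (280, [596.0, 103.0, 78.0]), (284, [589.0, 101.0, 67.0]), (290, [543.0, 90.0, 0.0]), (318, [548.0, 75.0, 0.0]), (352, [589.0, 74.0, 56.0]), (357, [601.0, 78.0, 73.0]), (362, [605.0, 78.0, 78.0]), (370, [605.0, 75.0, 78.0]), (378, [606.0, 73.0, 78.0])]
370 [(270, [597.0, 105.0, 92.0]), (280, [587.0, 101.0, 79.0]), (284, [581.0, 98.0, 70.0]), (290, [527.0, 85.0, 0.0]), (318, [532.0, 69.0, 0.0]), (352, [538.0, 51.0, 1.0]), (357, [593.0, 75.0, 76.0]), (362, [595.0, 75.0, 78.0]), (370, [606.0, 77.0, 92.0]), (378, [606.0, 75.0, 91.0])]
0.66 [275.9, 263.5, 360.9, 321.5] ((589.1566772460938, 88.4056167602539), 21.480823516845703) [581.4  83.1  13.5]
```

```bash
python3 - <<'E'
from h import *
np.set_printoptions(precision=1,suppress=True)
t=bot.snapshot("side");P=pts(t);a=t["image"][180:300,150:310]
save("s3",cv2.resize(a,(800,600),interpolation=cv2.INTER_CUBIC))
for z in (14,25,35,45,60): print(z,(proj(t,[589.7,88.6,z])-[150,180])*5)
for r in range(225,282,4): print(r,[P[r,c].round(0).astype(int).tolist() for c in range(212,236,4)])
E
```

```text
14 [367.1 418.4]
25 [363.9 400.5]
35 [361.1 384. ]
45 [358.2 367.2]
60 [353.7 341.6]
225 [[601, 109, 148], [594, 109, 146], [589, 123, 157], [582, 128, 159], [575, 123, 152], [567, 122, 149]]
229 [[602, 112, 141], [595, 110, 137], [589, 121, 145], [584, 132, 153], [576, 128, 147], [546, -11, 1]]
233 [[599, 72, 90], [596, 112, 129], [590, 119, 133], [585, 130, 142], [579, 135, 144], [572, 136, 144]]
237 [[600, 74, 81], [598, 114, 121], [590, 105, 109], [583, 108, 109], [580, 134, 133], [574, 143, 141]]
241 [[603, 81, 78], [599, 113, 109], [592, 115, 108], [585, 114, 105], [583, 148, 138], [576, 149, 137]]
245 [[604, 80, 66], [597, 81, 64], [594, 116, 99], [586, 111, 91], [583, 143, 123], [578, 153, 131]]
249 [[605, 75, 49], [598, 77, 49], [594, 112, 84], [589, 128, 99], [584, 143, 112], [577, 141, 107]]
253 [[602, 37, -4], [595, 44, 1], [595, 106, 67], [589, 115, 74], [585, 138, 97], [564, 55, 0]]
257 [[605, 51, 1], [598, 55, 1], [590, 55, -2], [589, 110, 58], [583, 116, 61], [574, 110, 51]]
261 [[608, 62, 1], [602, 76, 13], [594, 75, 9], [590, 109, 45], [578, 79, 7], [572, 87, 13]]
265 [[616, 123, 59], [604, 85, 12], [596, 79, 1], [588, 80, 0], [580, 84, 1], [575, 98, 14]]
269 [[618, 131, 58], [607, 96, 13], [598, 88, 0], [591, 93, 2], [583, 93, 0], [577, 106, 11]]
273 [[620, 136, 52], [609, 98, 4], [601, 103, 6], [594, 107, 8], [586, 107, 4], [579, 107, 1]]
277 [[622, 140, 46], [611, 106, 2], [603, 109, 1], [596, 109, -2], [588, 113, -1], [581, 113, -4]]
281 [[623, 140, 35], [613, 114, 0], [606, 118, 1], [599, 123, 3], [591, 122, -2], [681, 782, 822]]
```

View pics/s3.png

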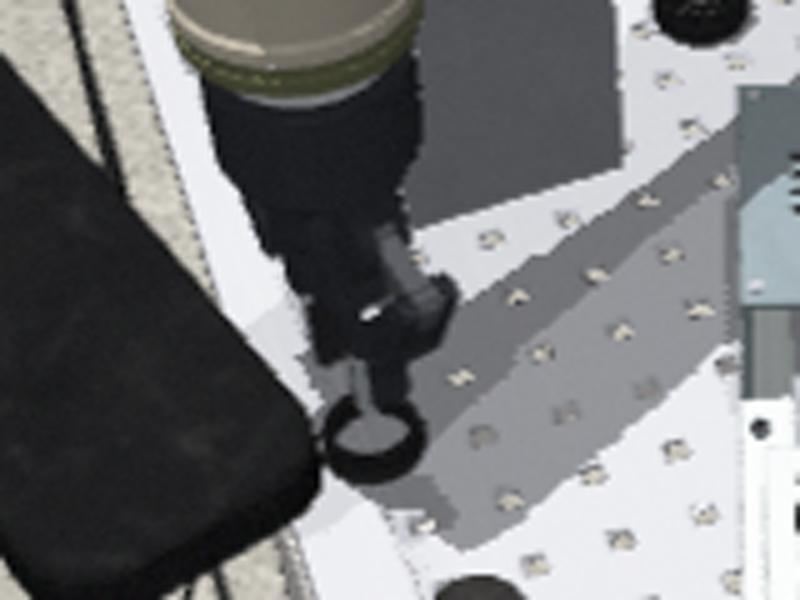

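>>> step_arm(
  increments=[0,0,0,0,0,0,0.75,0,0,0,0,0,0,0.75,0,0,0,0,0,0,0.75,0,0,0.3,0,0,0,0.75,0,0,0.6,0,0,0,0.75,0,0,0.9,0,0,0,0.75,0,0,1.15,0,0,0,0.75,0,0,1.3,0,0,0,0.75],
)

```text
time_s: 5.67
ee_pos: [588.7, 88.5, -28.8]
tool_rot: [0.81, -0.587, -0.001, 0.001]
force: [-0.0, 0.4, 0.6]
width: 64.1
```

>>> step_arm(
  increments=[0,0,0,0,0,0,0.6,0,0,0,0,0,0,0.35,0,0,0,0,0,0,0.35,0,0,0,0,0,0,0.35,0,0,0,0,0,0,0.35,0,0,0,0,0,0,0.35],
  force=35,
)

```text
time_s: 6.17
ee_pos: [589.8, 88.6, -26.8]
tool_rot: [0.809, -0.587, 0.0, -0.0]
force: [-0.2, 0.3, -0.9]
width: 39.2
```

```bash
python3 - <<'E'
from h import *
np.set_printoptions(precision=1,suppress=True)
s=bot.snapshot("wrist");P=pts(s);save("w3",s["image"]);print(bot.get_state()["ee_pos"],bot.get_state()["width"])
for q in bot.cut_out("wrist","adapter_ring"):
    k=q["mask"]&(P[...,2]>9)&(P[...,2]<20); print(q["conf"],q["bbox"],cv2.minEnclosingCircle(P[k][:,:2].astype(np.float32)) if k.any() else 0)
E
```

```text
[589.8  88.7 -26.8] 38.739364117991265
0.89 [268.4, 324.1, 367.7, 371.9] ((588.0047607421875, 87.1279296875), 19.600770950317383)
```

View pics/w3.png

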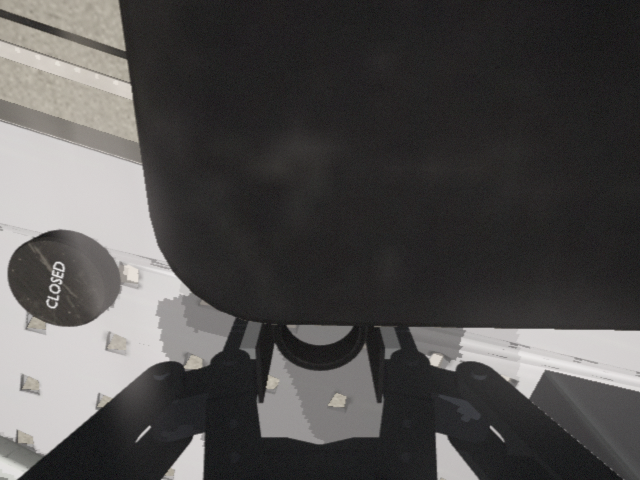

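>>> step_arm(
  increments=[0,0,0,0,0,0,0.65,0,0,0,0,0,0,0.65,0,0,0.08,0,0,0,0.65,0,0,0.16,0,0,0,0.65,0,0,0.16,0,0,0,0.65],
)

```text
time_s: 6.68
ee_pos: [589.7, 88.7, -31.8]
tool_rot: [0.809, -0.587, 0.0, 0.0]
force: [-0.2, -0.2, 2.6]
width: 55.5
```

>>> step_arm(
  increments=[0,0,0,0,0,0,0.5,0,0,0,0,0,0,0.35,0,0,0,0,0,0,0.35,0,0,0,0,0,0,0.35,0,0,0,0,0,0,0.35,0,0,0,0,0,0,0.35],
  force=35,
)

```text
time_s: 7.18
ee_pos: [591.9, 89.5, -29.2]
tool_rot: [0.81, -0.587, 0.002, -0.002]
force: [-2.5, -1.1, 21.4]
width: 39.6
```

>>> step_arm(
  increments=[0,0,-0.2,0,0,0,0.35,0,0,-0.5,0,0,0,0.35,0,0,-1,0,0,0,0.35,0,0,-1.7,0,0,0,0.35,0,0,-2.4,0,0,0,0.35,0,0,-3.1,0,0,0,0.35,0,0,-3.7,0,0,0,0.35,0,0,-3.9,0,0,0,0.35],
  force=35,
)

```text
time_s: 7.85
ee_pos: [591.0, 89.1, 88.9]
tool_rot: [0.81, -0.587, 0.002, -0.001]
force: [0.7, 0.4, -1.1]
width: 39.1
```

```bash
python3 - <<'E'
from h import *
np.set_printoptions(precision=1,suppress=True)
st=bot.get_state();e=st["ee_pos"];print(e,st["width"],st["force"])
for n in("wrist","side"):
    s=bot.snapshot(n);P=pts(s)
    for q in bot.cut_out(n,"adapter_ring")[:3]:
        p=P[q["mask"]]; print(n,round(q["conf"],2),q["bbox"],np.median(p,0),np.percentile(p,[2,98],axis=0).ravel())
    if n=="wrist": 
        save("w4",s["image"]); k=(np.hypot(P[...,0]-e[0],P[...,1]-e[1])<30)&(P[...,2]>70)&(P[...,2]<e[2]+70); print(k.sum())
        c=s["image"][280:440,220:420]; save("w4",cv2.resize(c,(600,480)))
E
```

```text
[591.   89.1  88.9] 39.14767186369828 [ 0.7  0.4 -1.1]
wrist 0.56 [269.2, 275.9, 365.2, 376.3] [593.6  88.6 128.9] [571.9  70.2 119.6 610.3 107.3 133.2]
10139
side 0.58 [284.7, 156.3, 299.6, 191.0] [381.4 -96.9  34.1] [ 348.5 -153.9   -1.4  400.   -85.9   63.7]
```

View pics/w4.png

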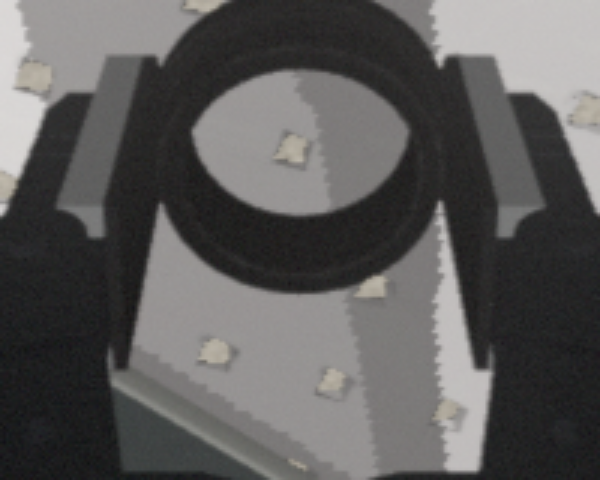

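>>> step_arm(
  increments=[-0.72,0.44,-0.2,0,0,-1.085,0.35,-1.44,0.89,-0.2,0,0,-2.17,0.35,-2.16,1.33,-0.2,0,0,-3.25,0.35,-2.88,1.78,-0.2,0,0,-4.34,0.35,-3.6,2.22,-0.2,0,0,-5.42,0.35,-4.32,2.67,-0.2,0,0,-6.51,0.35,-5.04,3.11,-0.2,0,0,-7.6,0.35,-5.76,3.56,-0.2,0,0,-8.68,0.35],
)

```text
time_s: 8.72
ee_pos: [432.7, 220.0, 90.0]
tool_rot: [0.986, -0.169, -0.001, 0.0]
force: [0.7, 0.8, -0.4]
width: 39.2
```

>>> step_arm(
  increments=[0,0,0,0,0,0,0.35,0,0,0,0,0,0,0.35],
)

```text
time_s: 8.88
ee_pos: [433.1, 220.1, 90.3]
tool_rot: [0.985, -0.171, -0.001, 0.0]
force: [-0.0, -0.7, -0.8]
width: 39.3
```

```bash
python3 - <<'E'
from h import *
np.set_printoptions(precision=1,suppress=True)
st=bot.get_state();e=st["ee_pos"];R=Rn.from_quat(st["tool_rot"]).as_matrix();print(e,st["width"],np.degrees(np.arctan2(R[1,0],R[0,0])),R[:,2])
s=bot.snapshot("wrist");P=pts(s);save("w5",s["image"])
for q,z in(("carriage_nest",36),("carriage_push",70),("rail_mouth",36)):
    for p in bot.place_of("wrist",q)[:2]: print(q,round(p["conf"],2),p["xy"],ray(s,p["xy"],z))
for lo,hi in((66,72),(72,80),(85,92)):
    k=(P[...,2]>lo)&(P[...,2]<hi)&(np.hypot(P[...,0]-430,P[...,1]-200)<150); p=P[k]
    if k.sum()>50: print(lo,k.sum(),cv2.minAreaRect(p[:,:2].astype(np.float32)),np.median(p,0))
for q in bot.cut_out("wrist","adapter_ring")[:3]:
    p=P[q["mask"]]; print(round(q["conf"],2),q["bbox"],np.percentile(p,[2,50,98],axis=0).ravel())
# curbs: 40-45 height
k=(P[...,2]>39.5)&(P[...,2]<45)&(np.hypot(P[...,0]-436,P[...,1]-220)<32); print("curb",k.sum(),cv2.minEnclosingCircle(P[k][:,:2].astype(np.float32)) if k.any() else 0)
E
```

```text
[433.1 220.1  90.3] 39.327782655789385 -19.722898659270392 [-0. -0. -1.]
carriage_nest 0.91 [324.9, 246.7] [436.2 217.9  36. ]
carriage_push 0.66 [323.6, 131.8] [459.3 286.9  70. ]
rail_mouth 0.95 [321.1, 355.3] [406.4 141.4  36. ]
66 6335 ((427.9829406738281, 193.27728271484375), (199.18948364257812, 79.16834259033203), 67.34968566894531) [399.6 125.8  70.8]
72 237 ((425.3536682128906, 195.44273376464844), (195.67335510253906, 76.46768188476562), 70.55054473876953) [427.9 146.6  72.6]
85 2161 ((457.4734191894531, 282.4739685058594), (9.900315284729004, 43.92562484741211), 70.31999206542969) [457.5 282.8  88.3]
0.78 [0.0, 175.0, 66.4, 235.4] [231.3 285.3   0.7 256.7 303.5   7.9 268.7 324.9  15.1]
0.68 [267.8, 270.2, 364.6, 378.5] [414.1 198.3  37.  433.1 221.  130.1 452.1 238.6 134.7]
curb 687 ((434.7013854980469, 218.53140258789062), 27.958715438842773)
```

View pics/w5.png

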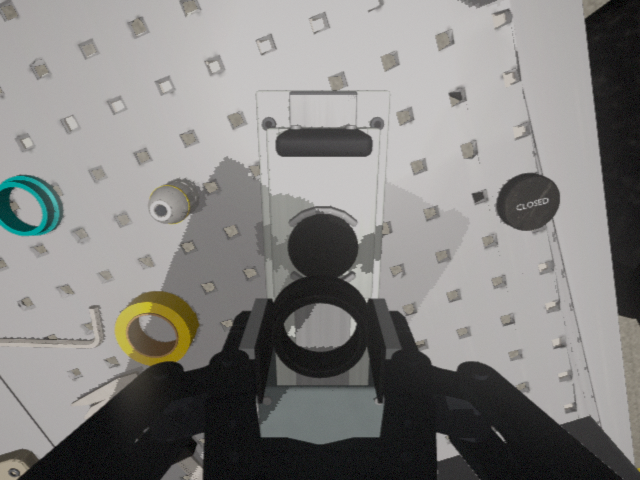

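```bash
python3 - <<'E'
from h import *
np.set_printoptions(precision=1,suppress=True)
e=bot.get_state()["ee_pos"]
s=bot.snapshot("wrist");P=pts(s);g=s["image"].max(2)
x=P[...,0]-435.3;y=P[...,1]-218.7
k=(np.hypot(x,y)<24)&(abs(P[...,2]-36)<3)&(g<70);k=cv2.morphologyEx(k.astype(np.uint8),cv2.MORPH_OPEN,np.ones((3,3)))>0
print("disc",k.sum(),cv2.minEnclosingCircle(P[k][:,:2].astype(np.float32)))
m=[q for q in bot.cut_out("wrist","adapter_ring") if q["bbox"][0]>200][0]["mask"]
d=np.hypot(P[...,0]-e[0],P[...,1]-e[1]); k=m&(P[...,2]>131)&(P[...,2]<138)&(d<24); p=P[k]
print("ring",k.sum(),cv2.minEnclosingCircle(p[:,:2].astype(np.float32)),p.mean(0),e)
A=np.c_[p[:,:2]-e[:2],np.ones(len(p))];c=np.linalg.lstsq(A,p[:,2],rcond=None)[0];print("tilt",np.degrees(c[:2]))
E
```

```text
disc 3494 ((434.83355712890625, 218.4944305419922), 22.539508819580078)
ring 2790 ((434.2481689453125, 216.59893798828125), 19.530506134033203) [434.5 217.2 133.8] [434.9 219.   90.8]
tilt [-0.  -0.1]
```

>>> step_arm(
  increments=[0.01,-0.05,0.5,0,0,0,0.35,0.01,-0.05,1.1,0,0,0,0.35,0.01,-0.05,1.6,0,0,0,0.35,0.01,-0.05,2,0,0,0,0.35,0.01,-0.05,2.3,0,0,0,0.35,0.01,-0.05,2.5,0,0,0,0.35,0.01,-0.05,2.6,0,0,0,0.35,0.01,-0.05,2.68,0,0,0,0.35],
)

```text
time_s: 9.9
ee_pos: [435.4, 221.2, 10.8]
tool_rot: [0.985, -0.172, 0.0, -0.0]
force: [-0.2, -0.1, -0.5]
width: 39.3
```

>>> step_arm(
  increments=[0,0,0.03,0,0,0,0.35,0,0,0.06,0,0,0,0.35,0,0,0.06,0,0,0,0.35],
)

```text
time_s: 10.15
ee_pos: [435.5, 221.1, 9.3]
tool_rot: [0.985, -0.172, 0.0, -0.0]
force: [0.3, -0.6, 0.8]
width: 39.5
```

```bash
python3 - <<'E'
from h import *
np.set_printoptions(precision=1,suppress=True)
st=bot.get_state();e=st["ee_pos"];print(e,st["force"],st["width"])
s=bot.snapshot("wrist");P=pts(s);save("w6",s["image"])
for q in bot.cut_out("wrist","adapter_ring"):
    if q["bbox"][0]<200: continue
    p=P[q["mask"]];d=np.hypot(*(p[:,:2]-e[:2]).T);p=p[(d<25)&(p[:,2]>44)&(p[:,2]<60)];print(q["bbox"],len(p),cv2.minEnclosingCircle(p[:,:2].astype(np.float32)),np.percentile(p[:,2],[5,50,95]))
E
```

```text
[435.5 221.1   9.3] [ 0.3 -0.6  0.8] 39.45604905279091
[270.3, 270.5, 368.4, 377.5] 4662 ((435.2525634765625, 219.9070587158203), 20.944860458374023) [44.4 51.4 53.4]
```

>>> step_arm(
  increments=[0,0.04,0,0,0,0,0.35,0,0.04,0.04,0,0,0,0.35,0,0.04,0.08,0,0,0,0.35,0,0.04,0.11,0,0,0,0.35,0,0.04,0.11,0,0,0,0.35],
)

```text
time_s: 10.67
ee_pos: [435.4, 220.8, 6.8]
tool_rot: [0.985, -0.172, 0.001, -0.0]
force: [-3.8, -0.9, 14.2]
width: 39.6
```

>>> step_arm(
  increments=[0,0,-0.03,0,0,0,0.35,0,0,-0.03,0,0,0,0.55,0,0,-0.03,0,0,0,0.7,0,0,-0.03,0,0,0,0.7,0,0,-0.6,0,0,0,0.7,0,0,-1.4,0,0,0,0.7,0,0,-2.4,0,0,0,0.7,0,0,-3.3,0,0,0,0.7],
)

```text
time_s: 11.33
ee_pos: [434.4, 220.0, 105.7]
tool_rot: [0.985, -0.172, -0.0, 0.0]
force: [1.3, -0.2, 0.6]
width: 59.7
```

```bash
python3 - <<'E'
from h import *
np.set_printoptions(precision=1,suppress=True)
st=bot.get_state();e=st["ee_pos"];print(e,st["force"],st["width"])
s=bot.snapshot("wrist");P=pts(s);save("w7",cv2.resize(s["image"][80:330,200:450],(600,600)))
k=(P[...,2]>40)&(P[...,2]<70)&(np.hypot(P[...,0]-435,P[...,1]-218.5)<23)&(s["image"].max(2)<90);p=P[k]
print(k.sum(),cv2.minEnclosingCircle(p[:,:2].astype(np.float32)),np.percentile(p[:,2],[5,50,95]))
k=k&(P[...,2]>46);p=P[k];c=np.linalg.lstsq(np.c_[p[:,:2]-p[:,:2].mean(0),np.ones(len(p))],p[:,2],rcond=None)[0];print("tilt",np.degrees(c[:2]))
k=(P[...,2]>85)&(P[...,2]<92)&(np.hypot(P[...,0]-457,P[...,1]-283)<40);print("plate",cv2.minAreaRect(P[k][:,:2].astype(np.float32)))
E
```

```text
[434.4 220.  105.7] [ 1.3 -0.2  0.6] 59.73455857533817
1824 ((434.89532470703125, 217.47171020507812), 22.090330123901367) [41.2 48.8 51.1]
tilt [0.1 0.2]
plate ((457.7298278808594, 283.4176025390625), (10.15881061553955, 43.78369140625), 70.33438873291016)
```

View pics/w7.png

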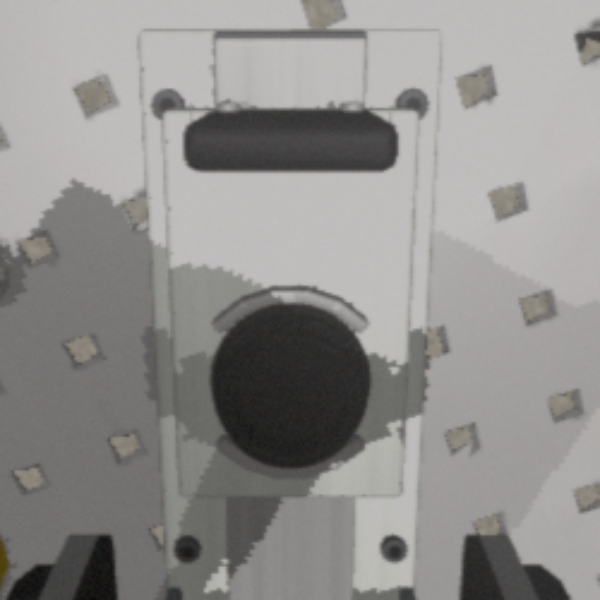

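```bash
python3 - <<'E'
from h import *
np.set_printoptions(precision=1,suppress=True)
for n in("top","side"):
    s=bot.snapshot(n);P=pts(s)[s["range_z"]>0]
    for y in range(300,480,20):
        q=P[(P[:,2]>60)&(P[:,2]<400)&(abs(P[:,1]-y)<10)&(P[:,0]<530)&(P[:,0]>300)]
        if len(q): i=q[:,0].argmax(); print(n,y,len(q),q[i],np.percentile(q[:,0],98),q[:,2].max())
print(bot.get_state()["joint_positions"],bot.get_state()["time_s"])
E
```

```text
top 380 451 [400.9 389.4 209.1] 398.2946632148699 220.28588052594742
top 400 596 [401.  391.3 209.1] 396.71461740357455 233.79677202104264
top 420 665 [399.9 425.8 225.8] 397.30669624072425 234.31986736310103
top 440 573 [399.6 432.1 229.1] 397.4667488135344 234.63044164417556
top 460 671 [489.4 467.9  61.7] 461.30076126659776 234.7997921408792
side 300 124 [459.6 290.3  83. ] 458.56123955240747 89.91249842472324
side 380 474 [401.3 388.7 209.9] 399.80616150171244 218.98367527908727
side 400 496 [399.8 391.5 212.7] 398.8205023194894 230.70286328041394
side 420 606 [400.  424.  217.9] 399.00340739117456 232.42784333494302
side 440 444 [400.1 432.7 229.4] 399.0324760530006 232.2994166179845
side 460 681 [489.7 469.7  61.1] 472.9335854548755 232.42603559970752
[ 0.3  0.2 -1.   1.9  0.2  1.1 -1.1] 11.4833
```

>>> step_arm(
  increments=[0,-0.9,0,0,0,0,0.4,0,-1.8,0,0,0,0,0.2,0,-2.7,0,0,0,0,0,0,-3.62,0,0,0,0,0,0,-3.62,0.9,0,0,0,0,0,-3.62,1.8,0,0,0,0,0,-3.62,2.5,0,0,0,0,0,-3.62,2.6,0,0,0,0],
)

```text
time_s: 12.15
ee_pos: [468.9, 320.2, 21.5]
tool_rot: [0.985, -0.172, -0.003, 0.002]
force: [-0.5, -0.8, -0.9]
width: 0.1
```

>>> step_arm(
  increments=[0,0,0,0,0,0,0,0,0,0,0,0,0,0,0,0,0,0,0,0,0],
)

```text
time_s: 12.4
ee_pos: [472.3, 322.6, 27.9]
tool_rot: [0.985, -0.172, 0.001, -0.001]
force: [0.5, 0.8, 0.8]
width: 0.3
```

```bash
python3 - <<'E'
from h import *
np.set_printoptions(precision=1,suppress=True)
st=bot.get_state();e=st["ee_pos"];print(e,st["force"],st["width"],st["time_s"])
d=np.array([-.337,-.9415]);r=np.array([.9415,-.337])
s=bot.snapshot("side");P=pts(s)[s["range_z"]>0]
s=bot.snapshot("wrist");P=np.r_[P,pts(s)[s["range_z"]>0]]
L=P[:,:2]-[459.4,288.1]; a=L@d; b=L@r
k=(a<-3)&(a>-70)&(abs(b)<30)&(P[:,2]>45)&(P[:,2]<86)
print("finger along",np.percentile(a[k],[1,50,99]),"lat",np.percentile(b[k],[1,50,99]),"z",np.percentile(P[k,2],[1,5]),k.sum())
k=(a<30)&(a>-5)&(abs(b)<20)&(P[:,2]>80)&(P[:,2]<91); print("plate",np.percentile(a[k],[1,99]),np.percentile(b[k],[1,99]))
E
```

```text
[472.3 322.6  27.9] [0.5 0.8 0.8] 0.2628222329036474 12.4
finger along [-48.1 -46.1 -41.9] lat [-12.6   0.6  14. ] z [60.9 63.4] 2483
plate [-1.2  2. ] [-2.6  3.9]
```

>>> step_arm(
  increments=[0,0.3,0,0,0,0,0,0,0.55,0,0,0,0,0,0,0.7,0,0,0,0,0,0,0.8,0,0,0,0,0,0,0.86,0,0,0,0,0,0,0.92,0,0,0,0,0,0,0.98,0,0,0,0,0,0,1.04,0,0,0,0,0],
)

```text
time_s: 13.17
ee_pos: [461.6, 293.0, 27.0]
tool_rot: [0.985, -0.172, 0.0, -0.0]
force: [3.2, 2.8, -0.0]
width: 0.3
```

>>> step_arm(
  increments=[0,0.06,0,0,0,0,0,0,0.12,0,0,0,0,0,0,0.18,0,0,0,0,0,0,0.24,0,0,0,0,0,0,0.3,0,0,0,0,0],
)

```text
time_s: 13.58
ee_pos: [458.0, 284.3, 26.8]
tool_rot: [0.985, -0.172, 0.0, -0.0]
force: [2.3, 2.3, 1.1]
width: -0.2
```

>>> step_arm(
  increments=[0,0.05,0,0,0,0,0,0,0.1,0,0,0,0,0,0,0.15,0,0,0,0,0,0,0.2,0,0,0,0,0],
)

```text
time_s: 13.92
ee_pos: [456.8, 281.0, 27.0]
tool_rot: [0.985, -0.172, 0.001, -0.002]
force: [8.0, 11.3, -6.6]
width: -0.0
```

>>> step_arm(
  increments=[0,0.04,0,0,0,0,0,0,0.08,0,0,0,0,0,0,0.12,0,0,0,0,0],
)

```text
time_s: 14.17
ee_pos: [455.1, 276.1, 26.9]
tool_rot: [0.985, -0.172, 0.0, -0.001]
force: [4.6, 4.8, -1.3]
width: 0.1
```

>>> step_arm(
  increments=[0,0.06,0,0,0,0,0,0,0.12,0,0,0,0,0,0,0.18,0,0,0,0,0,0,0.24,0,0,0,0,0],
)

```text
time_s: 14.5
ee_pos: [452.2, 268.3, 26.7]
tool_rot: [0.985, -0.172, -0.0, 0.0]
force: [2.0, 1.7, 1.6]
width: -0.3
```

>>> step_arm(
  increments=[0,0.08,0,0,0,0,0,0,0.16,0,0,0,0,0,0,0.24,0,0,0,0,0,0,0.32,0,0,0,0,0,0,0.4,0,0,0,0,0],
)

```text
time_s: 14.92
ee_pos: [448.1, 257.0, 26.7]
tool_rot: [0.985, -0.172, 0.0, 0.0]
force: [1.6, 1.8, 2.0]
width: -0.2
```

>>> step_arm(
  increments=[0,0.1,0,0,0,0,0,0,0.2,0,0,0,0,0,0,0.3,0,0,0,0,0,0,0.4,0,0,0,0,0,0,0.5,0,0,0,0,0,0,0.6,0,0,0,0,0,0,0.7,0,0,0,0,0,0,0.8,0,0,0,0,0],
)

```text
time_s: 15.58
ee_pos: [440.0, 234.3, 26.7]
tool_rot: [0.985, -0.172, 0.0, 0.0]
force: [2.7, 3.4, 2.1]
width: 0.0
```

>>> step_arm(
  increments=[0,0.09,0,0,0,0,0,0,0.18,0,0,0,0,0,0,0.27,0,0,0,0,0,0,0.36,0,0,0,0,0,0,0.45,0,0,0,0,0,0,0.54,0,0,0,0,0,0,0.62,0,0,0,0,0,0,0.68,0,0,0,0,0],
)

```text
time_s: 16.25
ee_pos: [433.1, 215.0, 26.6]
tool_rot: [0.985, -0.172, -0.0, 0.0]
force: [1.8, 2.9, 1.6]
width: 0.2
```

>>> step_arm(
  increments=[0,0.03,0,0,0,0,0,0,0.06,0,0,0,0,0,0,0.09,0,0,0,0,0,0,0.12,0,0,0,0,0],
)

```text
time_s: 16.58
ee_pos: [431.9, 211.9, 26.6]
tool_rot: [0.985, -0.172, -0.0, 0.0]
force: [2.7, 1.4, 1.0]
width: 0.3
```

```bash
python3 - <<'E'
from h import *
np.set_printoptions(precision=1,suppress=True)
st=bot.get_state();print(st["ee_pos"],st["force"],st["time_s"])
d=np.array([-.337,-.9415]);print((st["ee_pos"][:2]-[459.4,288.1])@d, st["force"][:2]@d)
E
```

```text
[431.9 211.9  26.6] [2.7 1.4 1. ] 16.5833
80.95801819559526 -2.2336856803448017
```

>>> step_arm(
  increments=[0,0.04,0,0,0,0,0,0,0.08,0,0,0,0,0,0,0.12,0,0,0,0,0,0,0.15,0,0,0,0,0],
)

```text
time_s: 16.92
ee_pos: [430.4, 207.6, 26.6]
tool_rot: [0.985, -0.172, -0.0, 0.0]
force: [1.6, 2.1, -0.4]
width: -0.4
```

>>> step_arm(
  increments=[0,0.04,0,0,0,0,0,0,0.08,0,0,0,0,0,0,0.12,0,0,0,0,0,0,0.15,0,0,0,0,0],
)

```text
time_s: 17.25
ee_pos: [428.8, 203.4, 26.6]
tool_rot: [0.985, -0.172, -0.0, 0.0]
force: [3.5, 1.8, -1.7]
width: -0.1
```

>>> step_arm(
  increments=[0,0.04,0,0,0,0,0,0,0.08,0,0,0,0,0,0,0.12,0,0,0,0,0,0,0.15,0,0,0,0,0],
)

```text
time_s: 17.58
ee_pos: [427.3, 199.2, 26.7]
tool_rot: [0.985, -0.172, -0.0, 0.0]
force: [2.1, 1.2, -1.0]
width: -0.2
```

>>> step_arm(
  increments=[0,0.04,0,0,0,0,0,0,0.08,0,0,0,0,0,0,0.12,0,0,0,0,0,0,0.15,0,0,0,0,0],
)

```text
time_s: 17.92
ee_pos: [425.8, 195.0, 26.7]
tool_rot: [0.985, -0.172, -0.0, 0.0]
force: [2.4, 2.2, -2.0]
width: 0.1
```

>>> step_arm(
  increments=[0,0.04,0,0,0,0,0,0,0.08,0,0,0,0,0,0,0.12,0,0,0,0,0,0,0.15,0,0,0,0,0],
)

```text
time_s: 18.25
ee_pos: [424.3, 190.7, 26.7]
tool_rot: [0.985, -0.172, 0.0, 0.0]
force: [2.4, 2.4, -1.2]
width: -0.1
```

>>> step_arm(
  increments=[0,0.04,0,0,0,0,0,0,0.08,0,0,0,0,0,0,0.12,0,0,0,0,0,0,0.15,0,0,0,0,0],
)

```text
time_s: 18.58
ee_pos: [422.8, 186.5, 26.7]
tool_rot: [0.985, -0.172, -0.0, 0.0]
force: [1.4, 2.4, -2.2]
width: -0.3
```

>>> step_arm(
  increments=[0,0.04,0,0,0,0,0,0,0.08,0,0,0,0,0,0,0.12,0,0,0,0,0,0,0.15,0,0,0,0,0],
)

```text
time_s: 18.92
ee_pos: [421.2, 182.3, 26.7]
tool_rot: [0.985, -0.172, -0.0, 0.0]
force: [2.6, 1.2, -1.5]
width: -0.4
```

>>> step_arm(
  increments=[0,0.04,0,0,0,0,0,0,0.08,0,0,0,0,0,0,0.12,0,0,0,0,0,0,0.15,0,0,0,0,0],
)

```text
time_s: 19.25
ee_pos: [419.7, 178.0, 26.7]
tool_rot: [0.985, -0.172, 0.0, 0.0]
force: [1.6, 2.0, -1.6]
width: 0.1
```

>>> step_arm(
  increments=[0,0.04,0,0,0,0,0,0,0.08,0,0,0,0,0,0,0.12,0,0,0,0,0],
)

```text
time_s: 19.5
ee_pos: [418.7, 175.2, 26.7]
tool_rot: [0.985, -0.172, 0.0, -0.0]
force: [3.7, 6.0, -4.4]
width: -0.0
```

```bash
python3 - <<'E'
from h import *
np.set_printoptions(precision=1,suppress=True)
d=np.array([-.337,-.9415]);r=np.array([.9415,-.337])
for n in("wrist","side"):
    s=bot.snapshot(n);P=pts(s)
    if n=="wrist": save("w8",s["image"])
    L=P[...,:2]-[459.4,288.1];a=L@d;b=L@r
    k=(s["range_z"]>0)&(abs(b)<25)&(P[...,2]>84)&(P[...,2]<91)&(a>60)&(a<200); print(n,"plate",k.sum(),np.percentile(a[k],[2,50,98]) if k.any() else 0)
    k=(s["range_z"]>0)&(abs(b)<40)&(P[...,2]>66)&(P[...,2]<78)&(a>140)&(a<220); print(n,"housing",np.percentile(a[k],[1,5]))
st=bot.get_state();print(st["ee_pos"],st["force"],(st["ee_pos"][:2]-[459.4,288.1])@d, st["force"][:2]@d)
E
```

```text
wrist plate 801 [109.6 110.6 140.1]
wrist housing [157.3 158.2]
side plate 34 [107.4 111.3 139.2]
side housing [158.4 158.7]
[418.7 175.1  26.7] [ 3.4  4.7 -2.8] 120.11888033234996 -5.535856124533709
```

View pics/w8.png

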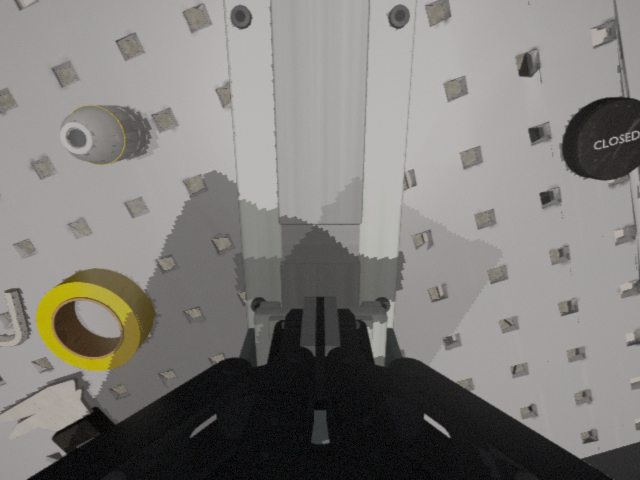

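>>> step_arm(
  increments=[0,0.02,0,0,0,0,0,0,0.04,0,0,0,0,0,0,0.04,0,0,0,0,0],
)

```text
time_s: 19.85
ee_pos: [418.4, 174.6, 26.8]
tool_rot: [0.985, -0.172, 0.0, -0.001]
force: [4.2, 6.8, -5.5]
width: -0.2
```

>>> step_arm(
  increments=[0,-0.02,0,0,0,0,0,0,-0.04,0,0,0,0,0,0,-0.06,0,0,0,0,0,0,-0.09,0,0,0,0,0,0,-0.14,0,0,0,0,0,0,-0.3,0,0,0,0,0,0,-0.7,0,0,0,0,0,0,-1.3,0,0,0,0,0],
)

```text
time_s: 20.52
ee_pos: [431.4, 209.2, 26.4]
tool_rot: [0.985, -0.173, -0.0, 0.001]
force: [1.0, 0.0, -0.1]
width: -0.2
```

>>> step_arm(
  increments=[0,0,-0.6,0,0,0,0,0,0,-1.4,0,0,0,0,0,0,-2.4,0,0,0,0,0,0,-3.2,0,0,0,0,0,0,-3.2,0,0,0,0,0,0,-3.2,0,0,0,0],
)

```text
time_s: 21.02
ee_pos: [432.1, 210.5, 123.6]
tool_rot: [0.985, -0.172, 0.001, -0.0]
force: [-0.6, -0.3, -0.6]
width: 0.4
```

```bash
python3 - <<'E'
from h import *
np.set_printoptions(precision=1,suppress=True)
d=np.array([-.337,-.9415]);r=np.array([.9415,-.337])
st=bot.get_state();print(st["ee_pos"],st["force"],st["time_s"])
for n in("wrist","side","top"):
    s=bot.snapshot(n);P=pts(s);L=P[...,:2]-[459.4,288.1];a=L@d;b=L@r
    k=(s["range_z"]>0)&(abs(b)<20)&(P[...,2]>84)&(P[...,2]<90)&(a>105)&(a<160); print(n,"plate",k.sum(),np.percentile(a[k],[2,98]) if k.any() else 0)
    for q in("lens_cap_b","objective_a","eyepiece_c"):
        print(q,[ray(s,p["xy"],0)[:2] for p in bot.place_of(n,q)[:2]])
E
```

```text
[432.1 210.5 123.6] [-0.6 -0.3 -0.6] 21.0167
wrist plate 0 0
lens_cap_b [array([576.5, 191.3])]
objective_a [array([353. , 273.6])]
eyepiece_c []
side plate 61 [128.6 138.6]
lens_cap_b [array([576.4, 190.4])]
objective_a [array([351. , 277.4])]
eyepiece_c [array([582.5, 346.5]), array([ 371.6, -109.3])]
top plate 0 0
lens_cap_b [array([588.4, 193.7]), array([349.9, 272.3])]
objective_a [array([359.2, 269.5])]
eyepiece_c [array([ 385.1, -117.8]), array([588.8, 345.1])]
```

```bash
python3 -c "
from workcell import bot
print(bot.hand_in())"
```

```text
the job is handed in; nothing more can be done
None
```

The black ring is in the carriage nest, and the carriage is pushed in against the rubber stop. I handed the job in at about 21 s.

- **Grasp:** I took the open ring, not the "CLOSED" lens cap or the turquoise look-alike. The first grasp missed because the real fingertips sat about 35 mm short of where the stated TCP put them. I measured this with two cameras, allowed for it in later moves, and the second try held. While I was regripping lower, the fingertips pressed the bench with about 21 N, and setting the ring down in the nest took about 14 N.
- **Nest:** The last look before pushing showed the ring flat between the curbs, with its top at about 50 mm as expected. It was within about 1 mm of the measured nest centre.
- **Push:** The tight spot gave at about 14 N, read at the end of a move. The carriage then slid at about 2 N, and the force rose to about 8 N at the stop, under the 15 N limit. I backed the fingers off slowly so the carriage stayed in contact.
- **Last checks:** Only the side camera caught the push plate afterwards, with its rear face about 129 mm from its start. The wrist and top views found no plate points. The lens cap and both other bystanders I rechecked (objective_a and eyepiece_c) read where they were, within the networks' scatter; I did not recheck eyepiece_a.
- **Not confirmed:** The ring is now inside the housing, so I could not check its seating again after the push. Contact with the stop is judged from the force rise and the slow release.

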